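Read the annealing oven with the infrared wand

ROBOT

A 6-joint arm with a two-finger parallel gripper is mounted at the origin on the work surface. World frame = base frame: x ahead of the robot, y to its left, z up, the work surface at z = 0. Lengths are in m, angles in rad, forces in N, time in s.
With the tool pointing down it reaches from about 0.35 to 0.85 m from the base axis. Payload 8.1 kg.
Tool frame: the origin (TCP) lies at the very end of the fingers, on their centre line; the grasp point (between the pads) lies 19 mm behind it; z points along the fingers, y is the line along which they close (so a half turn about z gives the same grasp; the last joint's range is limited). The gripper opens to 93 mm and grips with 3 to 60 N. Pads are 15 mm wide; open, the fingers measure 128 mm over their backs; the gripper's body (75 mm by 188 mm) begins 65 mm behind the grasp point.
Start: joints at [-0.085, 0.13, 1.488, -0, 1.523, -0.085], TCP at [0.6, 0, 0.219] pointing down, gripper open.
Joint ranges: [-2.96, 2.96], [-0.89, 2.26], [0.02, 2.5], [-1.34, 4.48], [0, 2.73], [-2.66, 2.66]. Speed limits (rad/s): [2.39, 2.39, 2.79, 3.14, 3.14, 3.14].

INTERFACE

Orientations are given as a rotation vector (axis times angle).
In Python, from plant import robot, imaging gives the robot as it stands.
- The arm moves only by the tool jog_arm, never from a script. Its argument "rows" is a list of rows, each a list of 2 entries, a list of its own where there are three numbers: the shift along the tool's x, y, z each as a share of 0.2 m, from -1 to 1, then the turn, a rotation vector about the tool's x, y, z each as a share of pi/2 rad, from -1 to 1. A call has 1 to 5 rows; each row is the pose to reach, as a shift and turn from the pose commanded when the call began, along the tool's axes at that moment; what a row does not reach only later rows make up. A row lasts 1/10 s, in which the tool goes at most 50 mm and 8.59 degrees, less where a joint would pass 70% of its speed; a pose out of reach is approached as far as the arm can. A call with a number of a shift or a turn outside -1 to 1 is refused whole. A call with a gripper value outside its range is refused whole. "hand" is the closure, from -1 (fully open) to 1 (shut), set as the call begins (left out, the last holds). The fingers move at their own pace and stop on an object; "squeeze" is the grip in N (left out, the last holds). Time passes only in rows, so rows that repeat a pose let the fingers close. It gives the time, the measured TCP pose, the force, the opening and the grip force at its end, in the units of the state.
- robot.read_state(): the state, without advancing time (a new reading comes with each control period).
- imaging.read_camera(name): name is "scene" or "side" or "wrist"; returns a dict with "frame" (384x512x3 uint8, red, green, blue), "vertical_fov" (degrees; the focal length in pixels is half the picture's height over the tangent of half this angle, whatever the lens; pixels are square), "cx", "cy" (the principal point, pixels), "R" (3x3) and "t" (3): a world point X has camera coordinates R X + t. Camera axes: x right, y down, z forward; pixel columns grow to the right and rows downward; lengths in m; the calibration is good to about 2 mm. A picture is of the moment at which its call begins. There is no depth.
- robot.close_job(): hands the job in; it is judged then, once.
The state is a dict: "t": time; "q": joint angles; "dq": joint speeds; "joint_torque": joint torques, N m; "tool_pos": TCP position; "orientation": TCP orientation; "force": force on the tool from outside, world axes, zero at the start; "wrist_torque": the same for the moment, N m; "opening": finger opening in m; "gripper_force": force on a finger pad.
Only numpy, scipy, OpenCV 4.12 (cv2) and the standard library are available. Lean on these libraries where they do the work, as an engineer would, in place of code of your own. Each camera call takes 0.05 s, during which the arm holds its last target. There are 200 camera calls.

TASK

Start the small annealing oven by pressing its foot pedal right down to the stop with the gripper and letting it up again. Then take the infrared thermometer wand from its wooden rest and take a reading of the oven: aim it squarely at the centre of the round sight port in the sloped front, lens 80 mm away, hold it steady there for two seconds, and lay the wand back in its rest as it was, nose the same way. Do not touch the oven with the wand, and leave the other things on the bench where they are.

Things in the scene. Friction and masses are not known exactly. Their poses are not given: they have to be found in the camera images.
- pedal (a joint): foot pedal's treadle angle, rad: 0 = up (sprung), 0.26 = down on its stop. Hinge is at the pedal's far end (its +x end); the free end, nearer the robot, goes down. 4 N at the tread point starts it, about 9 N holds it on the stop.
- tread (a point): point to press: on the top of the treadle (aluminium plate 130x70x8 mm with ribbed black rubber), on its centre line, 100 mm from the hinge line, 30 mm short of the free end. About 65 mm above the bench when up and 26 mm lower on the stop; it moves with the treadle.
- pedal_base: fixed dark steel base of the pedal, 160x90x10 mm; origin at the centre of its underside, x runs along the pedal from the free end towards the hinge, which is 55 mm from the origin and 30 mm up.
- wand: infrared thermometer wand, loose, about 0.22 kg: black bar 150 (x) x 30 (y) x 32 (z) mm with, at its +x end, a nose of 36 mm diameter bent 45 degrees down and forward, with a steel end. Origin at the centre of the bar's underside; x towards the nose, z up. Pinch it across the 30 mm width at mid-length, between the rest's two saddles. The small screen is on top at the tail.
- lens (a point): centre of the wand's lens, the end of its nose: at x +112.4, z -24.4 mm in the wand's frame. The sight line leaves it 45 degrees downwards: direction (0.707, 0, -0.707) in the wand's frame.
- spot (a point): the measuring spot, 80 mm beyond the lens along the sight line: at x +169, z -81 mm in the wand's frame.
- rest: fixed light wooden rest of the wand: base 150x90x10 mm with two saddles 45 mm either side of its origin along x, 15 mm thick (75 mm free between them). The saddles' floors are 55 mm above the bench, their cheeks rise to 71 mm and stand 46 mm apart (y). Origin at the centre of the underside; the wand lies along x, its origin 55 mm above the rest's, nose overhanging the +x end.
- oven: fixed annealing oven, grey painted steel, 220 (x) x 150 (y) x 150 (z) mm, its front sloped at 45 degrees, facing up and towards the robot. Origin on the bench below the port's centre; x points from front to back; the body runs from x -60 to +160 mm.
- port (a point): centre of the oven's sight port, a black glass disc of 48 mm in a steel ring of 68 mm, standing 8 mm proud of the middle of the sloped front; 90 mm above the bench. Its outward normal is (-0.707, 0, 0.707) in the oven's frame.
- aim_from (a point): the point 80 mm straight out from the port along its normal, where the lens belongs: x -57, z +147 mm in the oven's frame.
- sanding_block: wooden sanding block 120x50x28 mm; bystander, origin at its underside
- tin: round closed aluminium tin, 90 mm across, 34 mm high; bystander, origin at its underside
- pliers: pliers with red handles, 165 mm long, lying flat, 16 mm high; bystander, origin at its underside
- hammer: hammer lying flat, 240 mm long; bystander, origin at its underside
- mandrel: tapered steel ring mandrel 270 mm long, lying flat, 26 mm high; bystander, origin at its underside
- file: flat steel file with wooden handle, 265 mm long, lying flat; bystander, origin at its underside
- flux_jar: amber glass jar, 70 mm across, 85 mm high; bystander, origin at its underside
- dish: shallow white ceramic dish, 100 mm across, 35 mm high; bystander, origin at its underside
Not all that is in view belongs to the job. Leave any orange look-alike of the wand alone.

How it is judged:
By the outcome, as a careful person would: the job done as asked, in the order asked, and still so for the second after the job is handed in, with the robot touching nothing.
It also fails if it takes over 64 s, if anything falls off the work surface, if the arm or the gripper's body presses on something with over 40 N, if the wrist force passes 120 N, or if a joint passes its speed limit or range.

## Working session

There is one attempt and no reset: what is moved stays moved. The work goes in short steps, Python scripts to look and compute and a tool call to move; the robot and the scene stay as the last step left them, time stands still between calls to the robot, and variables do not carry over. Pictures are saved under pics/ and viewed, at most 10 in all, crops included, and the job is handed in when it is done.

Besides the shell and the picture viewer there is one more tool, called after "Request:" as name(argument=value, ...), one argument or row to a line, values as JSON. jog_arm: Moves the arm, as the interface text tells. Its arguments: {"type":"object","properties":{"rows":{"type":"array"},"hand":{"type":"number"},"squeeze":{"type":"number"}},"required":["rows"]}

```bash
ls; mkdir -p pics
cat > h.py <<'E'
import numpy as np, cv2
from scipy.spatial.transform import Rotation as Ro
from plant import robot, imaging
def cam(n):
    d=imaging.read_camera(n); d['f']=192/np.tan(np.radians(d['vertical_fov'])/2); return d
def ray(d,u,v):
    R=np.array(d['R']);t=np.array(d['t'])
    return -R.T@t, R.T@np.array([(u-d['cx'])/d['f'],(v-d['cy'])/d['f'],1])
def onz(d,u,v,z):
    o,r=ray(d,u,v); return o+r*(z-o[2])/r[2]
def tri(*obs):
    A=np.zeros((3,3));b=np.zeros(3)
    for d,u,v in obs:
        o,r=ray(d,u,v); r=r/np.linalg.norm(r); P=np.eye(3)-np.outer(r,r); A+=P;b+=P@o
    X=np.linalg.solve(A,b); return X
def proj(d,X):
    c=np.array(d['R'])@np.array(X)+d['t']; return np.array([d['cx'],d['cy']])+d['f']*c[:2]/c[2]
def save(d,n): cv2.imwrite('pics/'+n,d['frame'][:,:,::-1])
E
python3 - <<'E'
from h import *
import pickle
D={}
for n in ['scene','side','wrist']:
    D[n]=d=cam(n); save(d,n+'0.png'); print(n,d['f'],d['cx'],d['cy'],onz(d,d['cx'],d['cy'],0)[:2],(-np.array(d['R']).T@d['t']).round(3))
pickle.dump(D,open('d0.pkl','wb'))
print(robot.read_state())
E
```

```text
pics
scene 378.75872057818276 251.50796239198206 190.89604568770736 [ 0.35527907 -0.02461336] [1.256 0.121 0.916]
side 377.45524660925474 259.00240043052173 189.63031090129004 [ 0.4967078  -0.13463685] [0.153 1.102 0.813]
wrist 328.39544710847633 257.898372232579 191.7692401095915 [ 0.59935497 -0.03513068] [0.6   0.082 0.384]
{'t': 0.15, 'q': array([-8.53831439e-02,  1.30991711e-01,  1.48902213e+00,  1.04563927e-05,
        1.52299188e+00, -8.54263796e-02]), 'dq': array([ 0.00160645, -0.00395495, -0.00258463,  0.00017313,  0.00088033,
       -0.00029614]), 'joint_torque': array([ 8.59073725e-05, -5.60473788e+01, -4.92333663e+01,  7.68201635e-02,
        3.05504061e-02, -1.41810942e-04]), 'tool_pos': array([5.99567254e-01, 7.34519400e-05, 2.17829859e-01]), 'orientation': array([-2.22062481e+00, -2.22071970e+00,  1.41688375e-03]), 'force': array([-0.15553755,  1.14598978, -0.69467822]), 'wrist_torque': array([-0.00680014,  0.00775515, -0.02266833]), 'gripper_force': 0.0, 'opening': 0.09306374139196684}
```

View pics/scene0.png

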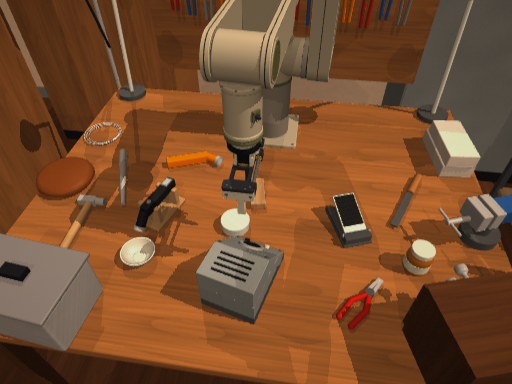

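View pics/side0.png

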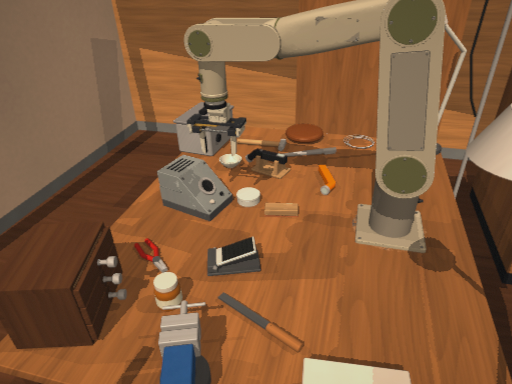

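The scene view shows the wand at about (155,205), the oven at (240,275), the pedal at (348,220) and the orange look-alike at (195,160). The side view shows the oven port at (208,185), the pedal at (235,255) and the wand at (268,157). Next I'll enlarge these areas.

Run:
```python
from h import *
import pickle
D=pickle.load(open('d0.pkl','rb'))
def crop(n,x,y,w=80,h=60): return cv2.resize(D[n]['frame'][y:y+h,x:x+w,::-1],(400,300),interpolation=cv2.INTER_CUBIC)
im=np.vstack([np.hstack([crop('scene',120,170),crop('scene',308,185)]),np.hstack([crop('side',235,130),crop('side',195,225)])])
cv2.imwrite('pics/c1.png',im)
im=np.vstack([np.hstack([crop('side',155,150),crop('scene',195,215,100,75)]),np.hstack([cv2.resize(D['wrist']['frame'][:,:,::-1],(400,300)),crop('side',200,90)])])
cv2.imwrite('pics/c2.png',im)
```

```text
(no output)
```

View pics/c1.png

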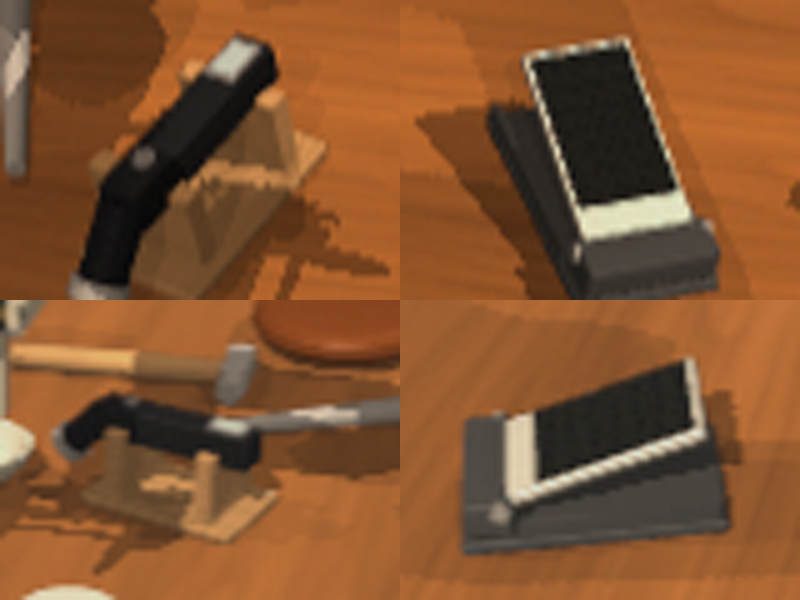

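View pics/c2.png

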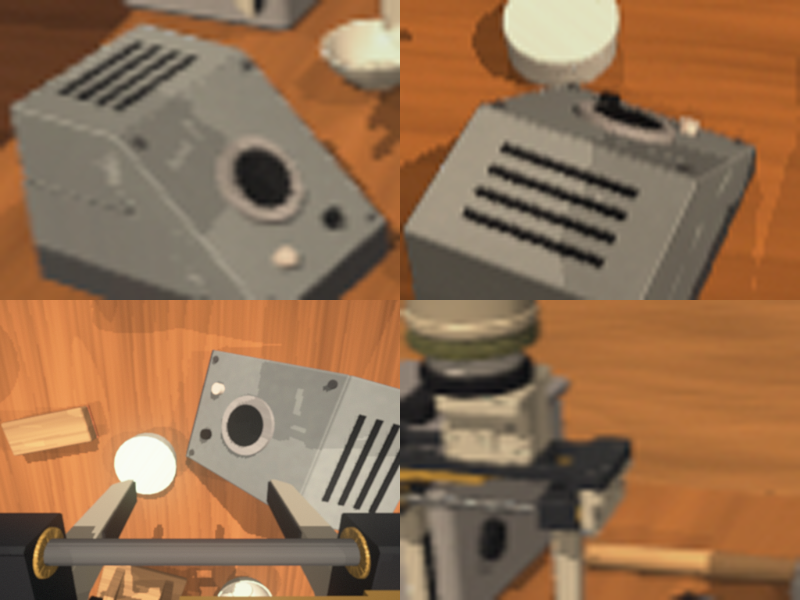

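The crops show:
- **Wand:** the bar lies on the saddles with its screen at the tail, towards the robot, and the nose pointing away.
- **Pedal:** the free end points towards the robot and the treadle corners are clear.
- **Oven:** the port is clear in the side view at (207,186) and in the wrist view at (314,160).

Run:
```python
from h import *
import pickle
D=pickle.load(open('d0.pkl','rb'))
S,I,W=D['scene'],D['side'],D['wrist']
sc=lambda x,y:(308+(x-400)/5,185+y/5)
si=lambda x,y:(195+(x-400)/5,225+(y-300)/5)
names=['freeL','freeR','hingeL','hingeR']
a=[sc(630,40),sc(525,55),sc(692,218),sc(585,240)]; b=[si(705,432),si(690,360),si(510,500),si(505,418)]
P=[]
for n,p,q in zip(names,a,b):
    X=tri((S,*p),(I,*q));P.append(X);print(n,X.round(4),(proj(S,X)-p).round(1),(proj(I,X)-q).round(1))
P=np.array(P); m=P[:2].mean(0);h=P[2:].mean(0);d=m-h;print('len',np.linalg.norm(d),'yaw',np.degrees(np.arctan2(*(-d)[[1,0]])),'tread',(m-d/np.linalg.norm(d)*.03).round(4), 'width yaw',np.degrees(np.arctan2(-(P[0]-P[1])[0],(P[0]-P[1])[1])),'len',np.linalg.norm(P[0]-P[1]))
# wand coarse: tail-top corners & bend & nose
w=lambda x,y:(120+x/5,170+y/5); v=lambda x,y:(235+x/5,130+(y-300)/5)
for n,p,q in [('tailtopL',w(275,48),v(262,428)),('screen',w(237,60),v(232,427)),('dot',w(143,157),v(130,402)),('nose',w(100,290),v(65,440))]:
    X=tri((S,*p),(I,*q));print(n,X.round(4),(proj(S,X)-p).round(1),(proj(I,X)-q).round(1))
# oven
o=lambda x,y:(155+x/5,150+y/5); wr=lambda x,y:(x*1.28,(y-300)*1.28)
for n,p,q in [('port',o(262,178),wr(245,426)),('white',o(285,258),wr(217,388)),('black',o(332,217),wr(205,435)),('scrLow',o(372,217),wr(192,452)),('scrUp',o(140,143),wr(333,383))]:
    X=tri((I,*p),(W,*q));print(n,X.round(4),(proj(I,X)-p).round(1),(proj(W,X)-q).round(1))
e=onz(W,*wr(210,350),.03)-onz(W,*wr(188,458),.03);print('edge yaw of oven x',np.degrees(np.arctan2(-e[0],e[1])))
print(Ro.from_rotvec(robot.read_state()['orientation']).as_matrix().round(3))
```

```text
freeL [0.3896 0.3038 0.072 ] [-0.2 -0.3] [-0.3  0.3]
freeR [0.4146 0.2404 0.0723] [0.2 0.3] [ 0.2 -0.2]
hingeL [0.4975 0.3439 0.0329] [0.1 0.1] [ 0.1 -0.1]
hingeR [0.5247 0.2796 0.0354] [-0.1 -0.1] [-0.1  0.1]
len 0.12208202272636856 yaw 19.982073062622565 tread [0.4289 0.2818 0.0628] width yaw 21.505473809008958 len 0.06817087227639561
tailtopL [ 0.414  -0.2673  0.0878] [-1.2 -2.6] [-1.3  1.8]
screen [ 0.4372 -0.2819  0.0865] [-0.1 -0.2] [-0.1  0.1]
dot [ 0.5311 -0.3096  0.0882] [0.2 0.5] [ 0.2 -0.3]
nose [ 0.5952 -0.3245  0.0369] [0.3 0.6] [ 0.3 -0.4]
port [0.6492 0.0214 0.0922] [-0.2  0. ] [-0.8  0.3]
white [0.6188 0.0622 0.0532] [-0.1  0. ] [-0.2  0.1]
black [0.6043 0.0014 0.0522] [ 0. -0.] [ 0.1 -0.1]
scrLow [ 0.5851 -0.0279  0.0361] [-0.3  0.1] [-0.8  0.4]
scrUp [0.7173 0.0715 0.1428] [-0.6 -0.2] [-3.2  0.6]
edge yaw of oven x -11.818305158524733
[[-0.     1.    -0.001]
 [ 1.     0.     0.   ]
 [ 0.    -0.001 -1.   ]]
```

Measured so far:

| Item | Position (m) | Yaw |
|---|---|---|
| Tread | (0.429, 0.282, 0.063) | 20.5° |
| Port | (0.649, 0.021, 0.092) | -12 to -14° |
| Wand bar | (0.46 to 0.5, -0.29) | about -17° |

Moving to the pedal now.

Request:
jog_arm(
  rows=[
    [[0.705,-0.425,0],[0,0,0]],
    [[0.705,-0.425,0],[0,0,0]],
    [[0.705,-0.425,0],[0,0,0]],
    [[0.705,-0.425,0],[0,0,0]],
  ],
  hand=1,
  squeeze=20,
)

```text
t: 0.55
tool_pos: [0.5127, 0.1443, 0.2184]
orientation: [-2.217, -2.224, -0.0]
force: [-0.1, 0.1, 0.1]
opening: 0.0655
gripper_force: 0.0
```

Request:
jog_arm(
  rows=[
    [[0.705,-0.425,0.3],[0,0,0]],
    [[0.705,-0.425,0.6],[0,0,0]],
    [[0.705,-0.425,0.6],[0,0,0]],
    [[0.705,-0.425,0.6],[0,0,0]],
    [[0.705,-0.425,0.6],[0,0,0]],
  ],
)

```text
t: 1.05
tool_pos: [0.4251, 0.2829, 0.0936]
orientation: [-2.216, -2.223, 0.012]
force: [-0.2, -1.1, -0.4]
opening: 0.0255
gripper_force: 0.0
```

Request:
jog_arm(
  rows=[
    [[0,0,0],[0,0,0]],
    [[0,0,0],[0,0,0]],
    [[0,0,0],[0,0,0]],
  ],
)

```text
t: 1.35
tool_pos: [0.432, 0.2816, 0.1004]
orientation: [2.222, 2.219, 0.004]
force: [0.8, -0.8, 0.7]
opening: 0.0022
gripper_force: 0.0
```

Run:
```python
from h import *
a=cam('side');b=cam('scene')
c=np.hstack([cv2.resize(a['frame'][180:300,190:290,::-1],(400,480),interpolation=3),cv2.resize(b['frame'][120:240,300:400,::-1],(400,480),interpolation=3)])
cv2.imwrite('pics/p1.png',c); s=robot.read_state(); print(s['t'],s['tool_pos'],s['force'],s['opening'],s['orientation'])
```

```text
1.45 [0.43164954 0.28156644 0.10008328] [-0.35884458  0.39885224 -0.11157582] 0.00024339688271575493 [2.22260126 2.21898986 0.00365125]
```

View pics/p1.png

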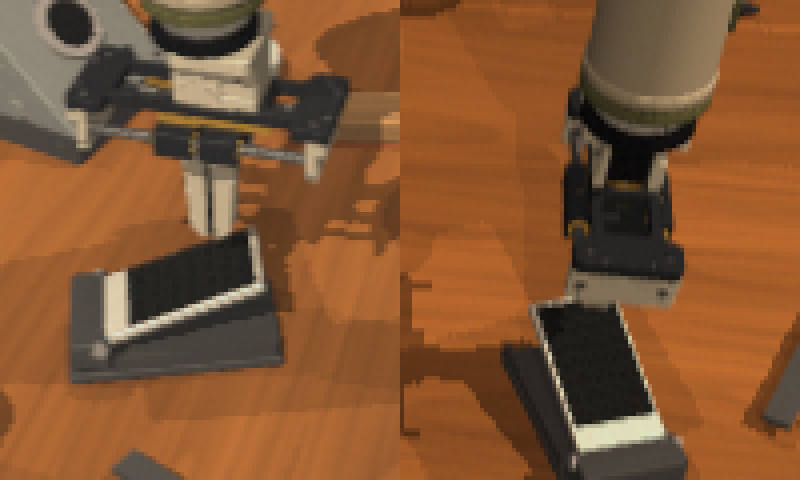

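The closed fingertips are above the tread line near the free end, at side crop (210,235). Pressing now.

Request:
jog_arm(
  rows=[
    [[0,0,0.1],[0,0,0]],
    [[0,0,0.17],[0,0,0]],
    [[0,-0.005,0.21],[0,0,0]],
    [[0,-0.01,0.25],[0,0,0]],
    [[0,-0.01,0.27],[0,0,0]],
  ],
)

```text
t: 1.95
tool_pos: [0.4278, 0.2814, 0.0444]
orientation: [2.222, 2.221, -0.002]
force: [-4.2, -2.5, 9.2]
opening: 0.0007
gripper_force: 3.8
```

Request:
jog_arm(
  rows=[
    [[0,0,0.01],[0,0,0]],
    [[0,0,0.02],[0,0,0]],
    [[0,0,0.03],[0,0,0]],
    [[0,0,0.03],[0,0,0]],
  ],
)

```text
t: 2.35
tool_pos: [0.428, 0.2817, 0.0398]
orientation: [2.222, 2.221, -0.002]
force: [-6.3, -3.6, 14.9]
opening: 0.0005
gripper_force: 6.8
```

Request:
jog_arm(
  rows=[
    [[0,0,0.01],[0,0,0]],
    [[0,0,0.015],[0,0,0]],
    [[0,0,0.015],[0,0,0]],
    [[0,0,0.015],[0,0,0]],
  ],
)

```text
t: 2.75
tool_pos: [0.4281, 0.2819, 0.0391]
orientation: [2.221, 2.222, -0.002]
force: [-16.4, -9.9, 36.6]
opening: 0.0007
gripper_force: 17.9
```

The treadle is on its stop: the force rose sharply at z 0.039. Releasing and travelling to the wand.

Request:
jog_arm(
  rows=[
    [[0,0.01,-0.1],[0,0,0]],
    [[0,0.01,-0.25],[0,0,0]],
    [[0,0.01,-0.45],[0,0,0]],
    [[0,0.01,-0.7],[0,0,0]],
    [[0,0.01,-0.9],[0,0,0]],
  ],
)

```text
t: 3.25
tool_pos: [0.4302, 0.282, 0.2184]
orientation: [2.221, 2.221, 0.002]
force: [1.1, 1.0, 0.4]
opening: 0.0004
gripper_force: 0.0
```

Request:
jog_arm(
  rows=[
    [[-1,0,-0.15],[0,0,0]],
    [[-1,0,-0.15],[0,0,0]],
    [[-1,0,-0.15],[0,0,0]],
    [[-1,0,-0.15],[0,0,0]],
    [[-1,0,-0.15],[0,0,0]],
  ],
  hand=-1,
)

```text
t: 3.75
tool_pos: [0.4306, 0.077, 0.2469]
orientation: [2.226, 2.213, 0.001]
force: [0.2, 0.4, -0.3]
opening: 0.0357
gripper_force: 0.0
```

Request:
jog_arm(
  rows=[
    [[-1,0.1,0],[0,0,0]],
    [[-1,0.1,0],[0,0,0]],
    [[-1,0.1,0],[0,0,0]],
    [[-1,0.1,0],[0,0,0]],
    [[-1,0.1,0],[0,0,0]],
  ],
)

```text
t: 4.25
tool_pos: [0.4498, -0.1228, 0.2452]
orientation: [2.227, 2.215, -0.002]
force: [0.4, 1.6, 0.7]
opening: 0.0757
gripper_force: 0.0
```

Request:
jog_arm(
  rows=[
    [[-1,0.15,0],[0,0,0]],
    [[-1,0.15,0],[0,0,0]],
    [[-1,0.15,0],[0,0,0]],
    [[-1,0.15,0],[0,0,0]],
    [[-1,0.15,0],[0,0,0]],
  ],
)

```text
t: 4.75
tool_pos: [0.4798, -0.3217, 0.2436]
orientation: [-2.224, -2.216, 0.002]
force: [-0.8, 1.9, -0.7]
opening: 0.0929
gripper_force: 0.0
```

Request:
jog_arm(
  rows=[
    [[-0.2,0,0],[0,0,0]],
    [[-0.2,0,0],[0,0,0]],
    [[-0.2,0,0],[0,0,0]],
    [[-0.2,0,0],[0,0,0]],
    [[-0.2,0,0],[0,0,0]],
  ],
)

```text
t: 5.25
tool_pos: [0.4805, -0.3566, 0.2459]
orientation: [2.22, 2.223, 0.001]
force: [0.6, 0.0, 0.8]
opening: 0.093
gripper_force: 0.0
```

Run:
```python
from h import *
import pickle
D=dict(w=cam('wrist'),side=cam('side'),scene=cam('scene'))
pickle.dump(D,open('d1.pkl','wb'));save(D['w'],'w1.png')
s=robot.read_state(); print(s['t'],s['tool_pos'],s['opening'],s['orientation'],s['q'])
```

```text
5.4 [ 0.48032938 -0.35721099  0.24604508] 0.09285700011294488 [2.21994185e+00 2.22211239e+00 2.17897589e-04] [-7.25147306e-01  1.16032666e-01  1.45406993e+00  1.03520313e-04
  1.57089722e+00 -7.26124530e-01]
```

View pics/w1.png

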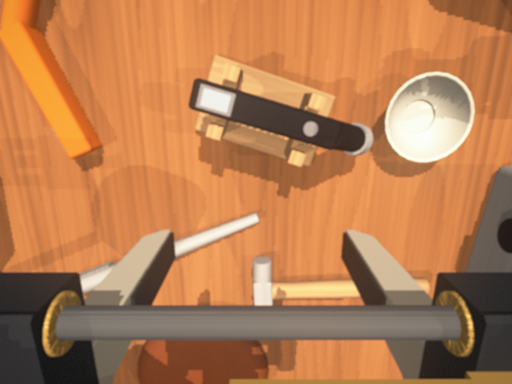

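The wrist view shows the wand from (191,95) at the tail to its steel nose end at (365,138). It lies on the rest with the dish beside it at (430,117). I'll measure wand and oven more precisely.

Run:
```python
from h import *
import pickle
D=pickle.load(open('d1.pkl','rb'));D0=pickle.load(open('d0.pkl','rb'))
W=D['w'];f=W['frame'][60:170,170:385].astype(int)
m=((f.max(2)<60)).astype(np.uint8)
n,l,st,c=cv2.connectedComponentsWithStats(m);k=1+st[1:,4].argmax();print(st[k],c[k])
ys,xs=np.where(l==k);ys=ys+60;xs=xs+170
# top edges of bar: per column min/max in the columns 240..300 (bar mid)
U=[];L=[]
for x in range(205,300):
    y=ys[xs==x]
    if len(y): U.append((x,y.min()-.5));L.append((x,y.max()+.5))
def lf(p):
    v=cv2.fitLine(np.float32(p),cv2.DIST_HUBER,0,.01,.01).ravel();return v
u,lo=lf(U),lf(L);print(u,lo)
for z in (.087,.071):
  for v in (u,lo):
    A=onz(W,v[2]-40*v[0],v[3]-40*v[1],z);B=onz(W,v[2]+40*v[0],v[3]+40*v[1],z);d=B-A;print(z,'yaw',np.degrees(np.arctan2(d[1],d[0])),'mid',(A+B)[:2]/2)
# screen centroids: bright inside the bar
def blob(d,x0,y0,x1,y1,test):
    g=d['frame'][y0:y1,x0:x1].astype(int);mm=test(g).astype(np.uint8)
    n,l,s,c=cv2.connectedComponentsWithStats(mm);k=1+s[1:,4].argmax();return (c[k]+[x0,y0]),s[k,4]
br=lambda g:(g.min(2)>130)
ws,a1=blob(W,190,75,240,125,br)
ss,a2=blob(D0['scene'],160,172,175,192,lambda g:g.min(2)>100);si,a3=blob(D0['side'],272,148,290,160,lambda g:g.min(2)>100)
print(ws,a1,ss,a2,si,a3)
X=tri((W,*ws),(D0['scene'],*ss),(D0['side'],*si));print('screen',X,proj(W,X)-ws,proj(D0['scene'],X)-ss,proj(D0['side'],X)-si)
lens,a=blob(W,340,115,380,160,lambda g:(g.min(2)>110));print('steel',lens,a,onz(W,*lens,.03))
# tail end
ex=np.cos(np.arctan2(u[1],u[0])),np.sin(np.arctan2(u[1],u[0]))
t=(xs*ex[0]+ys*ex[1]);mid=(u[2:]+lo[2:])/2
tm=np.percentile(t,.3)-.5;
pt=mid+np.array(ex)*(tm-mid@ex);print('tail',pt,onz(W,*pt,.087),onz(W,*pt,.071))
# port
for nme,box in (('wrist',(265,105,365,215)),('side',(195,172,222,200))):
    d=D0[nme];x0,y0,x1,y1=box;g=d['frame'][y0:y1,x0:x1].astype(int);mm=(g.max(2)<60).astype(np.uint8)
    n,l,s,c=cv2.connectedComponentsWithStats(mm);k=1+s[1:,4].argmax();ct=max(cv2.findContours((l==k).astype(np.uint8),0,1)[0],key=len)
    e=cv2.fitEllipse(ct);print(nme,s[k],c[k]+[x0,y0],e)
    if nme=='wrist':pw=np.array(e[0])+[x0,y0]
    else: ps=np.array(e[0])+[x0,y0]
X=tri((D0['wrist'],*pw),(D0['side'],*ps));print('port',X,proj(D0['wrist'],X)-pw,proj(D0['side'],X)-ps, 'wrist@90',onz(D0['wrist'],*pw,.09))
```

```text
[165  85  20   5  32] [173.90625  87.40625]Traceback (most recent call last):
  File "<stdin>", line 15, in <module>
  File "<stdin>", line 14, in lf
cv2.error: OpenCV(4.12.0) /io/opencv/modules/imgproc/src/linefit.cpp:618: error: (-215:Assertion failed) npoints2 >= 0 || npoints3 >= 0 in function 'fitLine'
```

Run:
```python
from h import *
import pickle
D=pickle.load(open('d1.pkl','rb'));W=D['w']['frame'];P=cv2.imread('pics/w1.png')
print(W[112,260],P[112,260],W[60:170:8,265].tolist());D0=pickle.load(open('d0.pkl','rb'));print(D0['wrist']['frame'][160,280:350:5].tolist())
print(D0['side']['frame'][185,195:222].tolist())
```

```text
[74 63 54] [54 63 74] [[203, 124, 71], [205, 125, 73], [230, 171, 113], [229, 171, 114], [228, 169, 110], [68, 54, 45], [75, 60, 54], [72, 59, 52], [73, 62, 52], [212, 154, 104], [183, 131, 89], [185, 134, 89], [142, 88, 52], [142, 88, 54]]
[[168, 162, 148], [205, 190, 171], [131, 121, 109], [60, 55, 50], [59, 55, 52], [57, 55, 50], [59, 57, 52], [57, 56, 53], [54, 52, 48], [55, 53, 50], [53, 51, 45], [62, 60, 55], [176, 163, 148], [178, 164, 150]]
[[123, 117, 105], [123, 117, 104], [123, 117, 103], [149, 136, 121], [159, 143, 127], [145, 131, 117], [121, 110, 98], [66, 60, 54], [32, 30, 28], [29, 28, 27], [32, 29, 29], [31, 30, 29], [33, 32, 31], [37, 35, 32], [38, 36, 34], [36, 34, 32], [36, 35, 32], [64, 59, 54], [139, 124, 111], [158, 143, 126], [138, 130, 114], [140, 133, 118], [141, 134, 119], [139, 134, 118], [139, 133, 118], [139, 134, 119], [139, 133, 117]]
```

Threshold was too low; raising it to 95.

```bash
cat > m.py <<'E'
from h import *
import pickle
D=pickle.load(open('d1.pkl','rb'));D0=pickle.load(open('d0.pkl','rb'))
def big(d,box,test):
    x0,y0,x1,y1=box;g=d['frame'][y0:y1,x0:x1].astype(int)
    n,l,s,c=cv2.connectedComponentsWithStats(test(g).astype(np.uint8));k=1+s[1:,4].argmax()
    return l==k,c[k]+[x0,y0],s[k,4]
W=D['w'];m,c,a=big(W,(170,60,385,170),lambda g:g.max(2)<95);print(c,a)
ys,xs=np.where(m);ys=ys+60;xs=xs+170
U=[(x,ys[xs==x].min()-.5) for x in range(215,300)];L=[(x,ys[xs==x].max()+.5) for x in range(205,295)]
lf=lambda p:cv2.fitLine(np.float32(p),cv2.DIST_HUBER,0,.01,.01).ravel()
u,lo=lf(U),lf(L)
for z in (.087,.071):
  for v in (u,lo):
    A=onz(W,*(v[2:]-40*v[:2]),z);B=onz(W,*(v[2:]+40*v[:2]),z);d=B-A;print(z,'yaw',np.degrees(np.arctan2(d[1],d[0])),'mid',(A+B)[:2]/2)
br=lambda g:g.min(2)>130
ws,a1,=big(W,(190,75,240,125),br)[1:];ss,a2=big(D0['scene'],(160,172,175,192),lambda g:g.min(2)>100)[1:];si,a3=big(D0['side'],(272,148,290,160),lambda g:g.min(2)>100)[1:]
print(a1,a2,a3)
O=((W,*ws),(D0['scene'],*ss),(D0['side'],*si));X=tri(*O);print('screen',X,[(proj(o[0],X)-o[1:]).round(1) for o in O])
lens,a=big(W,(340,115,380,160),lambda g:g.min(2)>110)[1:];print('steel',lens,a,onz(W,*lens,.03))
e=u[:2]*np.sign(u[0]);mid=(u[2:]+lo[2:])/2;tm=np.percentile(xs*e[0]+ys*e[1],.3)-.5
pt=mid+e*(tm-mid@e);print('tail',pt,onz(W,*pt,.087))
ps=[]
for n,box in (('wrist',(265,105,365,215)),('side',(195,172,222,200))):
    m=big(D0[n],box,lambda g:g.max(2)<95)[0];ct=max(cv2.findContours(m.astype(np.uint8),0,1)[0],key=len)
    el=cv2.fitEllipse(ct);ps.append((D0[n],*(np.array(el[0])+box[:2])));print(n,el)
X=tri(*ps);print('port',X,[(proj(o[0],X)-o[1:]).round(1) for o in ps],onz(*ps[0],.09))
E
python3 m.py
```

```text
[289.38451546 121.12496752] 3849
0.087 yaw -16.177796816711947 mid [ 0.48028856 -0.27924032]
0.087 yaw -16.18278777979479 mid [ 0.47266755 -0.30592254]
0.071 yaw -16.177796816711957 mid [ 0.48026566 -0.27945175]
0.071 yaw -16.182787779794808 mid [ 0.47227019 -0.30744495]
852 46 28
screen [ 0.43708828 -0.28454613  0.08911596] [array([-3.1,  2.7]), array([ 0.4, -0.3]), array([-1. ,  0.2])]
steel [363.9047619  139.41496599] 294 [ 0.60394995 -0.32766123  0.03      ]
tail [192.03538225  92.27665572] [ 0.41827821 -0.27529655  0.087     ]
wrist ((48.299415588378906, 55.14082717895508), (43.769771575927734, 51.758636474609375), 7.813096046447754)
side ((12.033848762512207, 13.071794509887695), (9.123847961425781, 11.92192554473877), 138.4509735107422)
port [0.6488738  0.02337162 0.09565423] [array([-0.2,  0.1]), array([-0.1,  0. ])] [0.65000162 0.02229502 0.09      ]
```

The wand's yaw is -16.2° and its origin is at about (0.490, -0.296). The top of the bar is at about 0.088. Turning the tool to match while staying high.

Request:
jog_arm(
  rows=[
    [[0.305,0.05,0],[0,0,-0.47]],
    [[0.305,0.05,0],[0,0,-0.47]],
    [[0.305,0.05,0],[0,0,-0.47]],
    [[0.305,0.05,0],[0,0,-0.47]],
    [[0.305,0.05,0],[0,0,-0.47]],
  ],
)

```text
t: 5.9
tool_pos: [0.4901, -0.2964, 0.2459]
orientation: [1.26, 2.877, -0.0]
force: [-0.4, -1.1, 0.4]
opening: 0.0931
gripper_force: 0.0
```

Request:
jog_arm(
  rows=[
    [[0,0,0],[0,0,-0.35]],
    [[0,0,0],[0,0,-0.35]],
    [[0,0,0],[0,0,-0.35]],
    [[0,0,0],[0,0,-0.35]],
    [[0,0,0],[0,0,-0.35]],
  ],
)

```text
t: 6.4
tool_pos: [0.4901, -0.2967, 0.2459]
orientation: [0.44, 3.11, -0.0]
force: [0.2, -0.2, 0.1]
opening: 0.0933
gripper_force: 0.0
```

Request:
jog_arm(
  rows=[
    [[0,0,0.3],[0,0,0]],
    [[0,0,0.3],[0,0,0]],
    [[0,0,0.3],[0,0,0]],
    [[0,0,0.3],[0,0,0]],
  ],
)

```text
t: 6.8
tool_pos: [0.4902, -0.2971, 0.1868]
orientation: [0.444, 3.11, -0.0]
force: [0.1, -0.0, -0.3]
opening: 0.0932
gripper_force: 0.0
```

Run:
```python
from h import *
import pickle
d=cam('wrist');save(d,'w2.png');pickle.dump(d,open('d2.pkl','wb'))
s=robot.read_state(); print(s['t'],s['tool_pos'],s['q'],Ro.from_rotvec(s['orientation']).as_matrix().round(4))
D1=pickle.load(open('d1.pkl','rb'))
print('tcp px',proj(d,s['tool_pos']),'tail',proj(d,[.4183,-.2753,.087]),'screen',proj(d,[.4371,-.2845,.089]),proj(d,[.44,-.282,.087]))
```

```text
6.85 [ 0.49074807 -0.29750076  0.18766508] [-6.34299948e-01  7.38808761e-02  1.60524630e+00 -2.36121416e-05
  1.46020381e+00 -1.92154059e+00] [[-9.601e-01  2.798e-01  1.800e-03]
 [ 2.798e-01  9.601e-01 -1.400e-03]
 [-2.100e-03 -8.000e-04 -1.000e+00]]
tcp px [256.5403898  245.37876766] tail [258.26913501  99.65075031] screen [253.78976456 126.68396216] [257.84027492 129.06585822]
```

View pics/w2.png

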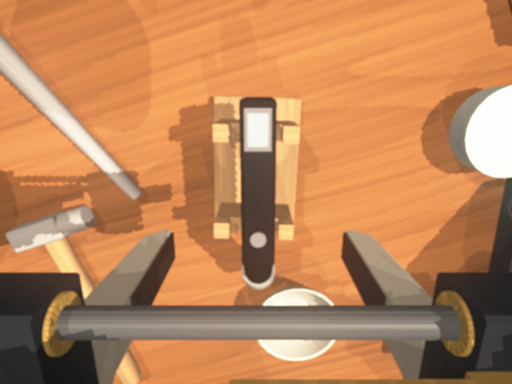

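The wand is lined up with the tool: tail at (258,98), bar along u≈258, saddles at v≈132 and 231. Descending to grasp.

Request:
jog_arm(
  rows=[
    [[0,0,0.2],[0,0,0]],
    [[0,0,0.4],[0,0,0]],
    [[0,0,0.55],[0,0,0]],
    [[0,0,0.64],[0,0,0]],
    [[0,0,0.68],[0,0,0]],
  ],
)

```text
t: 7.35
tool_pos: [0.4899, -0.2969, 0.0492]
orientation: [-0.443, -3.11, -0.001]
force: [-0.2, -0.0, 0.1]
opening: 0.093
gripper_force: 0.0
```

Request:
jog_arm(
  rows=[
    [[0,0,0],[0,0,0]],
    [[0,0,0],[0,0,0]],
    [[0,0,0],[0,0,0]],
    [[0,0,0],[0,0,0]],
    [[0,0,0],[0,0,0]],
  ],
  hand=1,
  squeeze=35,
)

```text
t: 7.85
tool_pos: [0.4905, -0.2974, 0.0506]
orientation: [0.443, 3.109, -0.001]
force: [-0.1, 0.4, 0.3]
opening: 0.0576
gripper_force: 0.0
```

Request:
jog_arm(
  rows=[
    [[0,0,0],[0,0,0]],
    [[0,0,0],[0,0,0]],
    [[0,0,0],[0,0,0]],
    [[0,0,0],[0,0,0]],
    [[0,0,0],[0,0,0]],
  ],
)

```text
t: 8.35
tool_pos: [0.4899, -0.2969, 0.0496]
orientation: [-0.443, -3.11, -0.0]
force: [-0.3, -0.1, 0.5]
opening: 0.0297
gripper_force: 35.0
```

Gripped with an opening of 0.0297 m. Lifting straight up, and refining the oven yaw from line segments in the stored pictures.

Request:
jog_arm(
  rows=[
    [[0,0,-0.1],[0,0,0]],
    [[0,0,-0.3],[0,0,0]],
    [[0,0,-0.55],[0,0,0]],
    [[0,0,-0.8],[0,0,0]],
    [[0,0,-1],[0,0,0]],
  ],
)

```text
t: 8.85
tool_pos: [0.4901, -0.297, 0.2524]
orientation: [0.442, 3.109, -0.001]
force: [0.5, 0.2, -1.2]
opening: 0.0299
gripper_force: 35.0
```

Run:
```python
from h import *
import pickle
D=pickle.load(open('d1.pkl','rb'));D0=pickle.load(open('d0.pkl','rb'))
for n,d,(x0,y0,x1,y1) in (('wrist',D0['wrist'],(230,55,512,270)),('side',D['side'],(155,150,240,220)),('scene',D['scene'],(190,230,290,322))):
    L=cv2.createLineSegmentDetector().detect(np.ascontiguousarray(cv2.cvtColor(d['frame'],7)[y0:y1,x0:x1]))[0][:,0]
    for s in L:
        s=s+[x0,y0,x0,y0];l=np.hypot(*(s[2:]-s[:2]))
        if l>(45 if n=='wrist' else 22):
            v=onz(d,*s[2:],.09)-onz(d,*s[:2],.09);a=np.degrees(np.arctan2(v[1],v[0]));print(n,s.round(1),round(l),'yaw if along x',round((a+90)%180-90,1),'along y',round(a%180-90,1))
s=robot.read_state();print(s['t'],s['tool_pos'],s['opening'],s['force'],s['wrist_torque'])
w=cam('wrist');pickle.dump(w,open('d3.pkl','wb'))
g=w['frame'][40:330,220:300].astype(int);m=(g.max(2)<95);ys,xs=np.where(m[:150]);print(ys.min()+40,xs.min()+220,xs.max()+220)
print('pred tail',proj(w,s['tool_pos']+np.array([-.96*.075,.28*.075,.037])))
```

```text
wrist [471.2 269.  511.5 189.2] 89 yaw if along x 75.4 along y -14.6
wrist [490.2 154.8 439.7 262.7] 119 yaw if along x 75.5 along y -14.5
wrist [411.3 255.2 459.  146.6] 119 yaw if along x 75.4 along y -14.6
wrist [468.2 148.9 419.6 257.7] 119 yaw if along x 75.5 along y -14.5
wrist [431.5 259.8 481.  152.6] 118 yaw if along x 75.4 along y -14.6
wrist [451.6 264.2 502.8 157.9] 118 yaw if along x 75.5 along y -14.5
wrist [511.2 162.2 459.5 267.6] 117 yaw if along x 75.5 along y -14.5
wrist [511.1 210.2 480.9 268.9] 66 yaw if along x 75.5 along y -14.5
wrist [345.3 230.4 370.  269.3] 46 yaw if along x -56.4 along y 33.6
wrist [239.3 199.5 340.  259.6] 117 yaw if along x -32.5 along y 57.5
wrist [270.5  75.9 241.1 190.8] 119 yaw if along x 75.4 along y -14.6
wrist [510.8 113.6 450.4  96.5] 63 yaw if along x -14.7 along y 75.3
wrist [237.2 193.2 270.7  61.9] 136 yaw if along x 75.3 along y -14.7
wrist [450.1  98.4 387.6 249.7] 164 yaw if along x 75.4 along y -14.6
wrist [354.3  78.3 276.9  64.3] 79 yaw if along x -9.6 along y 80.4
wrist [442.9  99.3 406.5 188.5] 96 yaw if along x 75.4 a
[... 1146 characters left out ...]
if along x 75.3 along y -14.7
scene [194.8 271.9 253.4 293.7] 62 yaw if along x 75.7 along y -14.3
scene [267.  259.1 238.  248.5] 31 yaw if along x 74.5 along y -15.5
scene [284.8 254.6 255.1 320.9] 73 yaw if along x -14.8 along y 75.2
scene [253.1 293.8 269.2 259.3] 38 yaw if along x -14.4 along y 75.6
scene [244.4 320.6 222.1 314.7] 23 yaw if along x 82.8 along y -7.2
scene [254.  316.7 273.1 273.1] 48 yaw if along x -14.1 along y 75.9
scene [200.3 297.6 253.  318.6] 57 yaw if along x 75.5 along y -14.5
8.85 [ 0.49006686 -0.29702071  0.25242073] 0.02992295064390602 [ 0.51160807  0.16271524 -1.23172709] [ 0.08155422 -0.1154409   0.03704592]
103 221 294
pred tail [256.51649207 108.17243395]
```

Oven yaw is -14.55°, agreed by the wrist and scene views. Target TCP is about (0.4865, 0.065, 0.167). Moving there at height.

Request:
jog_arm(
  rows=[
    [[0.26,0.867,0],[0,0,0]],
    [[0.26,0.867,0],[0,0,0]],
    [[0.26,0.867,0],[0,0,0]],
    [[0.26,0.867,0],[0,0,0]],
    [[0.26,0.867,0],[0,0,0]],
  ],
)

```text
t: 9.4
tool_pos: [0.4881, -0.1122, 0.249]
orientation: [-0.436, -3.11, -0.002]
force: [0.1, 0.1, -3.3]
opening: 0.0297
gripper_force: 35.0
```

Request:
jog_arm(
  rows=[
    [[0.15,0.5,0],[0,0,-0.018]],
    [[0.2,0.7,0],[0,0,-0.018]],
    [[0.24,0.8,0],[0,0,-0.018]],
    [[0.261,0.867,0],[0,0,-0.018]],
    [[0.261,0.867,0],[0,0,-0.018]],
  ],
)

```text
t: 9.9
tool_pos: [0.4863, 0.0681, 0.249]
orientation: [-0.392, -3.116, -0.001]
force: [-0.1, -0.8, -3.0]
opening: 0.0299
gripper_force: 35.0
```

Request:
jog_arm(
  rows=[
    [[0,0,0.1],[0,0,0]],
    [[0,0,0.2],[0,0,0]],
    [[0,0,0.3],[0,0,0]],
    [[0,0,0.3],[0,0,0]],
    [[0,0,0.3],[0,0,0]],
  ],
)

```text
t: 10.4
tool_pos: [0.4865, 0.0642, 0.1894]
orientation: [-0.4, -3.115, 0.001]
force: [0.3, 0.6, -1.6]
opening: 0.0299
gripper_force: 35.0
```

Run:
```python
from h import *
import pickle
D=dict(side=cam('side'),scene=cam('scene'));pickle.dump(D,open('d4.pkl','wb'))
s=robot.read_state();print(s['t'],s['tool_pos'],s['opening'],s['orientation'])
c=lambda n,x,y:cv2.resize(D[n]['frame'][y:y+75,x:x+100,::-1],(400,300),interpolation=cv2.INTER_CUBIC)
D1=pickle.load(open('d1.pkl','rb'));c1=lambda n,x,y:cv2.resize(D1[n]['frame'][y:y+75,x:x+100,::-1],(400,300),interpolation=cv2.INTER_CUBIC)
cv2.imwrite('pics/a1.png',np.vstack([np.hstack([c('side',170,135),c('scene',205,180)]),np.hstack([c1('side',170,135),c1('scene',205,180)])]))
o=s['tool_pos']+[-.001,.0002,.005]
e=np.array([.9679,-.2512,0]);z=np.array([0,0,1])
for nm,X in (('lens',o+.1124*e-.0244*z),('tailtop',o-.075*e+.032*z),('port',np.array([.6495,.0225,.0905]))):print(nm,X.round(4),proj(D['side'],X).round(1),proj(D['scene'],X).round(1))
```

```text
10.5 [0.48748276 0.06450656 0.19089194] 0.029789926045172138 [3.99595989e-01 3.11444378e+00 8.33902437e-05]
lens [0.5953 0.0365 0.1715] [218.  170.2] [260.1 211.1]
tailtop [0.4139 0.0835 0.2279] [265.2 168. ] [285.1 152.6]
port [0.6495 0.0225 0.0905] [207.  186.1] [252.1 245.6]
```

View pics/a1.png

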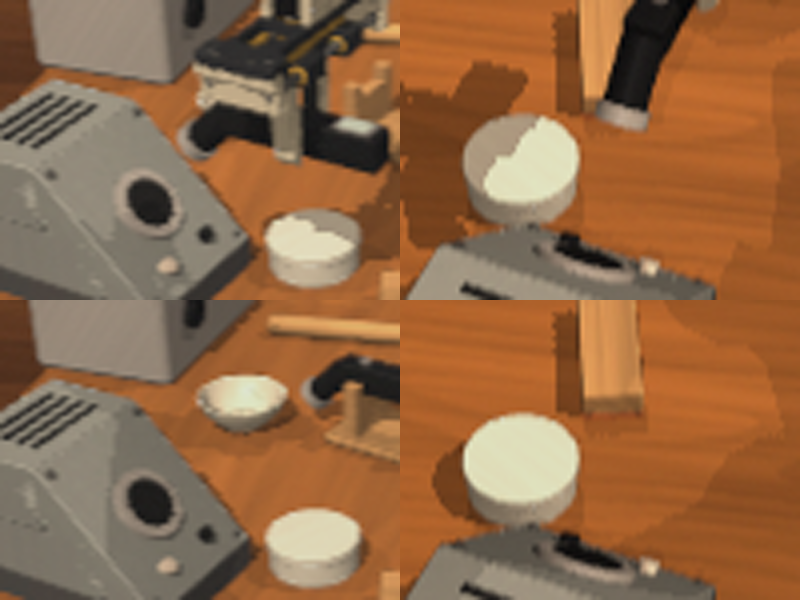

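The wand hangs level with its lens end at side (217.5,169.5) and scene (260.5,209.3). The port is at side (207.5,185) and scene (252.3,243.5). Both deviate from prediction by the same small camera bias, so the relative aim is good. Lowering.

Request:
jog_arm(
  rows=[
    [[0,0,0.04],[0,0,0]],
    [[0,0,0.08],[0,0,0]],
    [[0,0,0.11],[0,0,0]],
    [[0,0,0.115],[0,0,0]],
    [[0,0,0.115],[0,0,0]],
  ],
)

```text
t: 11.0
tool_pos: [0.4864, 0.0652, 0.1661]
orientation: [-0.398, -3.115, 0.0]
force: [0.8, -0.1, -2.0]
opening: 0.03
gripper_force: 35.0
```

Run:
```python
from h import *
import pickle
L=[]
D=dict(side=cam('side'),scene=cam('scene'),w=cam('wrist'));pickle.dump(D,open('d5.pkl','wb'))
for i in range(4):
    s=robot.read_state();L.append(np.r_[s['tool_pos'],s['orientation']]);cam('side')
L=np.array(L);print(s['t'],L.round(4))
p=L[:,:3].mean(0);Rm=Ro.from_rotvec(L[:,3:]).mean().as_matrix();print(Rm.round(4))
c=lambda d,x,y,w=60,h=45:cv2.resize(d['frame'][y:y+h,x:x+w,::-1],(400,300),interpolation=cv2.INTER_CUBIC)
cv2.imwrite('pics/a2.png',np.vstack([np.hstack([c(D['side'],185,155),c(D['scene'],230,205)]),np.hstack([c(D['side'],215,140),c(D['w'],156,60,200,150)])]))
e=-Rm[:,0];z=-Rm[:,2];o=p-.001*e+.005*z
P=np.array([.6495,.0225,.0905]);le=o+.1124*e-.0244*z;sp=o+.169*e-.081*z
print('lens',le,'spot',sp,'spot-port',(sp-P)*1e3)
for nm,X in (('lens',le),('tailtopL',o-.075*e+.032*z-.015*Rm[:,1]),('tailtopR',o-.075*e+.032*z+.015*Rm[:,1]),('port',P)):print(nm,proj(D['side'],X).round(1),proj(D['scene'],X).round(1),proj(D['w'],X).round(1))
```

```text
11.3 [[4.8690e-01 6.5200e-02 1.6690e-01 3.9850e-01 3.1158e+00 2.0000e-04]
 [4.8690e-01 6.5200e-02 1.6700e-01 3.9840e-01 3.1156e+00 1.0000e-04]
 [4.8690e-01 6.5200e-02 1.6700e-01 3.9860e-01 3.1156e+00 2.0000e-04]
 [4.8690e-01 6.5100e-02 1.6700e-01 3.9850e-01 3.1157e+00 1.0000e-04]]
[[-9.678e-01  2.517e-01  5.000e-04]
 [ 2.517e-01  9.678e-01  0.000e+00]
 [-5.000e-04  2.000e-04 -1.000e+00]]
lens [0.59473407 0.03711975 0.14763056] spot [0.64954255 0.02287556 0.09105978] spot-port [0.04255126 0.37556097 0.55977932]
lens [218.6 176.3] [260.4 217. ] [257.4 374.5]
tailtopL [267.6 172.6] [280.1 157.6] [217.2 105.6]
tailtopR [263.2 176.8] [289.9 160.2] [295.7 105.6]
port [207.  186.1] [252.1 245.6] [257.2 372.4]
```

View pics/a2.png

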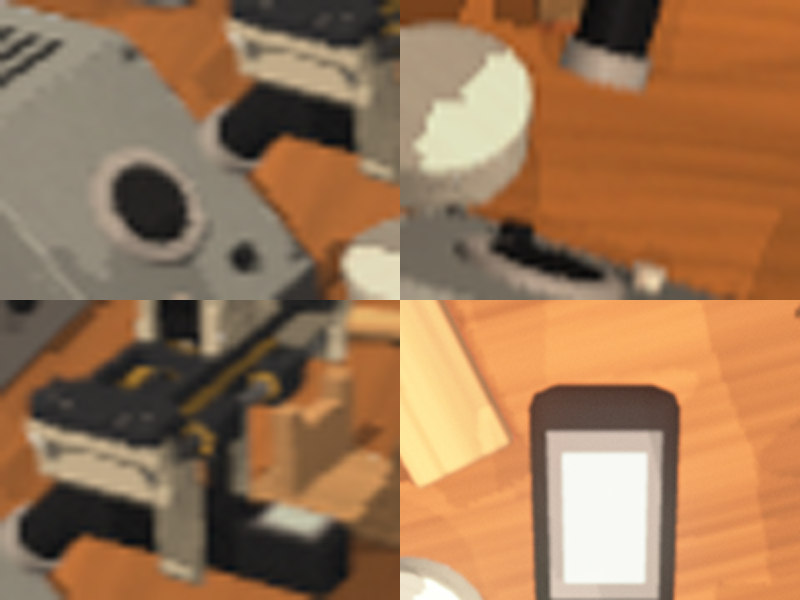

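The picture shows the lens end at about side (217.5,176.5) and scene (260.5,216.5), facing the port at side (207.5,185). The wand is level. I'll check the nose rim outline numerically against the prediction.

Run:
```python
from h import *
import pickle
D=pickle.load(open('d5.pkl','rb'));D1=pickle.load(open('d1.pkl','rb'))
e=np.array([.9678,-.2517,0]);z=np.array([0,0,1.]);y=np.cross(z,e)
def rim(c,r,n): 
    a=np.linspace(0,2*np.pi,73);v=np.cross(n,y);return [c+r*(np.cos(t)*y+np.sin(t)*v) for t in a]
n=(e-z)/2**.5
def ext(d,pts):
    q=np.array([proj(d,p) for p in pts]);return q.min(0).round(1),q.max(0).round(1),
lens=np.array([.5947,.0371,.1476]);P=np.array([.6495,.0225,.0905])
for nm,box,pbox in (('side',(205,165,232,186),(195,170,222,200)),('scene',(245,203,275,225),(235,232,275,256))):
    d=D[nm];print(nm,'lens rim pred',ext(d,rim(lens,.018,n)),'glass',ext(d,rim(P,.024,n)),'ring',ext(d,rim(P,.034,n)),ext(d,rim(P+n*.008,.034,n)))
    x0,y0,x1,y1=box;g=d['frame'][y0:y1,x0:x1].astype(int);b=D1[nm]['frame'][y0:y1,x0:x1].astype(int)
    diff=(abs(g-b).sum(2)>60)&(g[:,:,0]-g[:,:,2]<75)
    for r,k in zip(g,diff): print(''.join('#' if k1 and q.max()<75 else '+' if k1 else '.' for q,k1 in zip(r,k)))
    x0,y0,x1,y1=pbox;g=D1[nm]['frame'][y0:y1,x0:x1].astype(int);m=(g.max(2)<70)
    print(*(''.join('#' if q<70 else '+' if q>145 else '.' for q in r) for r in g.max(2)),sep='\n')
```

```text
side lens rim pred (array([214.2, 171.7]), array([223. , 180.9])) glass (array([201.3, 180.2]), array([212.7, 192.1])) ring (array([198.8, 177.8]), array([215.1, 194.6])) (array([197.7, 178.7]), array([213.9, 195.5]))
+++.............+++++++++++
++++..............+++++++++
+++++.............+++++++++
+++++............+#####.+++
++++++..........+##########
+++++++........+###########
++++++++....++#############
+++++++++..++##############
+++++++++.+++##############
+++++++++++++##############
+++++++++++++#########++###
++++++++++++.#######+......
++++++++++++++######.......
++++++++++++++++###+.......
..+++++++++++.+++++........
.....+++++++....++.........
......+++++++..............
.......++++++++............
.......++++++++++..........
........++++++++++.........
........+++++++++++........
..................+...+++++
......................+++++
...................++++++++
....................+++++++
.....................++++++
......................+++++
......................+++++
.......................++++
..........................+
......++...................
......+..#####
[... 1730 characters left out ...]
+++
........#######.++++++++++++++++++++++++
.........######..+++++++++++++++++++++++
...#.....#######....+++++.++++++++++++++
...##....#########.#.........++....+++++
....#......###########..............++++
.............###########......++........
................#########.....+++++.++++
...........++++.....######....+++++.++++
............+++++++...........++++.....+
...............+++++++++........++......
+++................++++++++.............
++++++..................................
+++++++++...............................
++++++++++++............................
++++++++++++++..........................
+++++++++++++++++.......................
..++++++++++++++++++....................
```

The lens rim and the port outlines both agree with prediction to about 1 px. Holding for more than 2 s.

Request:
jog_arm(
  rows=[
    [[0,0,0],[0,0,0]],
    [[0,0,0],[0,0,0]],
    [[0,0,0],[0,0,0]],
    [[0,0,0],[0,0,0]],
    [[0,0,0],[0,0,0]],
  ],
)

```text
t: 11.85
tool_pos: [0.4867, 0.0651, 0.1666]
orientation: [-0.399, -3.116, 0.0]
force: [-0.1, -1.5, -2.2]
opening: 0.0296
gripper_force: 35.0
```

Request:
jog_arm(
  rows=[
    [[0,0,0],[0,0,0]],
    [[0,0,0],[0,0,0]],
    [[0,0,0],[0,0,0]],
    [[0,0,0],[0,0,0]],
    [[0,0,0],[0,0,0]],
  ],
)

```text
t: 12.35
tool_pos: [0.4867, 0.0651, 0.1666]
orientation: [-0.399, -3.116, -0.0]
force: [0.4, -0.2, -2.4]
opening: 0.0295
gripper_force: 35.0
```

Request:
jog_arm(
  rows=[
    [[0,0,0],[0,0,0]],
    [[0,0,0],[0,0,0]],
    [[0,0,0],[0,0,0]],
    [[0,0,0],[0,0,0]],
    [[0,0,0],[0,0,0]],
  ],
)

```text
t: 12.85
tool_pos: [0.4867, 0.0651, 0.1667]
orientation: [0.399, 3.116, 0.0]
force: [-0.2, -0.3, -3.9]
opening: 0.0296
gripper_force: 35.0
```

Request:
jog_arm(
  rows=[
    [[0,0,0],[0,0,0]],
    [[0,0,0],[0,0,0]],
    [[0,0,0],[0,0,0]],
    [[0,0,0],[0,0,0]],
    [[0,0,0],[0,0,0]],
  ],
)

```text
t: 13.35
tool_pos: [0.4867, 0.0651, 0.1666]
orientation: [-0.399, -3.116, -0.0]
force: [0.4, 0.1, -2.7]
opening: 0.0299
gripper_force: 35.0
```

Request:
jog_arm(
  rows=[
    [[0,0,0],[0,0,0]],
    [[0,0,0],[0,0,0]],
    [[0,0,0],[0,0,0]],
    [[0,0,0],[0,0,0]],
    [[0,0,0],[0,0,0]],
  ],
)

```text
t: 13.85
tool_pos: [0.4867, 0.0651, 0.1666]
orientation: [-0.399, -3.116, -0.0]
force: [0.1, 0.5, -2.6]
opening: 0.0295
gripper_force: 35.0
```

Request:
jog_arm(
  rows=[
    [[0,0,0],[0,0,0]],
    [[0,0,0],[0,0,0]],
    [[0,0,0],[0,0,0]],
    [[0,0,0],[0,0,0]],
    [[0,0,0],[0,0,0]],
  ],
)

```text
t: 14.35
tool_pos: [0.4867, 0.0651, 0.1666]
orientation: [-0.399, -3.116, -0.0]
force: [1.1, 0.6, -2.4]
opening: 0.0299
gripper_force: 35.0
```

Request:
jog_arm(
  rows=[
    [[0,0,-0.1],[0,0,0]],
    [[0,0,-0.25],[0,0,0]],
    [[0,0,-0.415],[0,0,0]],
    [[0,0,-0.415],[0,0,0]],
  ],
)

```text
t: 14.75
tool_pos: [0.4893, 0.0652, 0.2551]
orientation: [0.398, 3.108, 0.002]
force: [0.5, -0.1, -2.6]
opening: 0.0299
gripper_force: 35.0
```

Request:
jog_arm(
  rows=[
    [[-0.237,-0.874,0],[0,0,0.018]],
    [[-0.237,-0.874,0],[0,0,0.018]],
    [[-0.237,-0.874,0],[0,0,0.018]],
    [[-0.237,-0.874,0],[0,0,0.018]],
    [[-0.237,-0.874,0],[0,0,0.018]],
  ],
)

```text
t: 15.25
tool_pos: [0.4878, -0.1196, 0.2482]
orientation: [-0.449, -3.108, 0.002]
force: [-0.5, 1.1, -2.3]
opening: 0.0299
gripper_force: 35.0
```

Request:
jog_arm(
  rows=[
    [[-0.15,-0.5,0],[0,0,0]],
    [[-0.2,-0.7,0],[0,0,0]],
    [[-0.24,-0.8,0],[0,0,0]],
    [[-0.26,-0.867,0],[0,0,0]],
    [[-0.26,-0.867,0],[0,0,0]],
  ],
)

```text
t: 15.75
tool_pos: [0.4893, -0.2999, 0.2479]
orientation: [-0.448, -3.108, 0.0]
force: [0.8, 1.1, -2.5]
opening: 0.0303
gripper_force: 35.0
```

Request:
jog_arm(
  rows=[
    [[0,0,0.2],[0,0,0]],
    [[0,0,0.4],[0,0,0]],
    [[0,0,0.55],[0,0,0]],
    [[0,0,0.6],[0,0,0]],
    [[0,0,0.6],[0,0,0]],
  ],
)

```text
t: 16.25
tool_pos: [0.4892, -0.2951, 0.1275]
orientation: [-0.441, -3.107, -0.004]
force: [-0.6, 1.2, -2.9]
opening: 0.0299
gripper_force: 35.0
```

Request:
jog_arm(
  rows=[
    [[0,0,0],[0,0,0]],
    [[0,0,0],[0,0,0]],
    [[0,0,0],[0,0,0]],
  ],
)

```text
t: 16.55
tool_pos: [0.4913, -0.2977, 0.1318]
orientation: [0.442, 3.107, -0.003]
force: [0.1, -1.5, -3.3]
opening: 0.03
gripper_force: 35.0
```

Request:
jog_arm(
  rows=[
    [[0,0,0.12],[0,0,0]],
    [[0,0,0.24],[0,0,0]],
    [[0,0,0.32],[0,0,0]],
    [[0,0,0.36],[0,0,0]],
    [[0,0,0.36],[0,0,0]],
  ],
)

```text
t: 17.05
tool_pos: [0.4895, -0.2966, 0.0567]
orientation: [-0.442, -3.109, -0.001]
force: [-0.2, 0.7, -3.0]
opening: 0.0301
gripper_force: 35.0
```

Request:
jog_arm(
  rows=[
    [[0,0,0.01],[0,0,0]],
    [[0,0,0.02],[0,0,0]],
    [[0,0,0.03],[0,0,0]],
    [[0,0,0.035],[0,0,0]],
    [[0,0,0.035],[0,0,0]],
  ],
)

```text
t: 17.55
tool_pos: [0.4901, -0.297, 0.0507]
orientation: [0.443, 3.11, -0.0]
force: [0.0, 0.5, -2.3]
opening: 0.0294
gripper_force: 35.0
```

Request:
jog_arm(
  rows=[
    [[0,0,0],[0,0,0]],
    [[0,0,0],[0,0,0]],
    [[0,0,0],[0,0,0]],
  ],
)

```text
t: 17.85
tool_pos: [0.4901, -0.297, 0.0507]
orientation: [0.443, 3.11, -0.0]
force: [0.1, 1.3, -2.8]
opening: 0.0299
gripper_force: 35.0
```

Request:
jog_arm(
  rows=[
    [[0,0,0.003],[0,0,0]],
    [[0,0,0.006],[0,0,0]],
    [[0,0,0.006],[0,0,0]],
    [[0,0,0.006],[0,0,0]],
  ],
)

```text
t: 18.25
tool_pos: [0.4902, -0.2971, 0.0496]
orientation: [0.443, 3.11, -0.0]
force: [-1.3, 0.5, -1.5]
opening: 0.0295
gripper_force: 35.0
```

Contact is beginning, so I'm releasing slowly and rising.

Request:
jog_arm(
  rows=[
    [[0,0,0],[0,0,0]],
    [[0,0,0],[0,0,0]],
    [[0,0,0],[0,0,0]],
    [[0,0,0],[0,0,0]],
    [[0,0,0],[0,0,0]],
  ],
  hand=-1,
)

```text
t: 18.75
tool_pos: [0.4902, -0.297, 0.0495]
orientation: [0.443, 3.11, -0.0]
force: [-0.4, -0.5, -0.2]
opening: 0.0651
gripper_force: 0.0
```

Request:
jog_arm(
  rows=[
    [[0,0,0],[0,0,0]],
    [[0,0,0],[0,0,0]],
    [[0,0,0],[0,0,0]],
  ],
)

```text
t: 19.05
tool_pos: [0.4901, -0.297, 0.0494]
orientation: [-0.443, -3.11, 0.0]
force: [-0.5, 0.4, 1.1]
opening: 0.0894
gripper_force: 0.0
```

Request:
jog_arm(
  rows=[
    [[0,0,-0.1],[0,0,0]],
    [[0,0,-0.3],[0,0,0]],
    [[0,0,-0.5],[0,0,0]],
    [[0,0,-0.69],[0,0,0]],
    [[0,0,-0.69],[0,0,0]],
  ],
)

```text
t: 19.55
tool_pos: [0.4932, -0.2992, 0.1948]
orientation: [0.441, 3.101, -0.008]
force: [-0.0, 0.1, 0.1]
opening: 0.0932
gripper_force: 0.0
```

Request:
jog_arm(
  rows=[
    [[0,0,0],[0,0,0]],
    [[0,0,0],[0,0,0]],
    [[0,0,0],[0,0,0]],
  ],
)

```text
t: 19.85
tool_pos: [0.4892, -0.2963, 0.1854]
orientation: [-0.442, -3.107, -0.003]
force: [0.4, -0.5, 0.6]
opening: 0.0926
gripper_force: 0.0
```

Run:
```python
from h import *
import pickle
w=cam('wrist');sc=cam('scene');si=cam('side');s=robot.read_state();print(s['t'],s['tool_pos'],s['opening'])
w2=pickle.load(open('d2.pkl','rb'));D1=pickle.load(open('d1.pkl','rb'))
for d in(w2,w):
    g=d['frame'][85:300,225:295].astype(int);m=g.max(2)<95;ys,xs=np.where(m[:130]);print(ys.min()+85,[ (np.where(m[r])[0].min()+225,np.where(m[r])[0].max()+225) for r in (20,60,110)])
c=lambda f,x,y,ww,h:cv2.resize(f[y:y+h,x:x+ww,::-1],(400,300),interpolation=cv2.INTER_CUBIC)
cv2.imwrite('pics/f.png',np.vstack([np.hstack([c(w['frame'],0,0,512,384),c(w2['frame'],0,0,512,384)]),np.hstack([c(sc['frame'],300,170,100,75),c(si['frame'],0,0,512,384)])]))
```

```text
20.0 [ 0.4895535  -0.29660159  0.18608827] 0.0928312442566035
98 [(np.int64(241), np.int64(274)), (np.int64(241), np.int64(273)), (np.int64(242), np.int64(273))]
101 [(np.int64(241), np.int64(274)), (np.int64(241), np.int64(273)), (np.int64(242), np.int64(273))]
```

View pics/f.png

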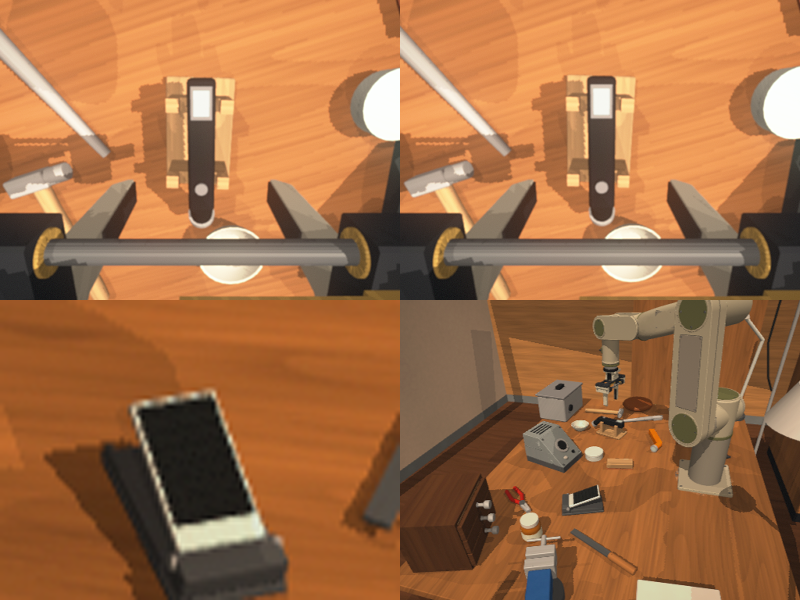

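The wand is back on its saddles as before, with its bar along u≈257, and the pedal is up. The other objects look unmoved. Handing in.

```bash
python3 -c "
from plant import robot
print(robot.close_job())"
```

```text
the job is handed in; nothing more can be done
None
```

The job is handed in at about 20 s: I pressed the pedal to its stop and released it, held the wand on the port from 80 mm for about 3 s, and laid it back in its rest, nose the same way; the judge's result was not shown.

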